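Start the reading of an indicator vial in the dry-block incubator

TASK

Start the reading of the blue-capped test vial that stands in the dry-block incubator. With a fingertip, first push the clear lid down until it is shut, then switch on the red mains rocker by pressing its raised right half fully down, then press in the yellow key directly in front of the well that holds the vial all the way down, where it stays, and last press the green start key all the way and let it go. Press no other yellow key, pick nothing up, and leave the vial in its well and everything else on the bench where it stands.

Things in the scene. Friction and masses are not known exactly. Their poses are not given: they have to be found in the camera images.
- incubator: White bench incubator, 250 (x) by 300 (y) mm, fixed. Origin: centre of its underside, x to its rear, y to its left, z up. Front 82 mm: grey console, sloped 20 degrees, low edge (65 mm high) to the front, all keys in one row at x = -87. Behind it a level deck 94 mm high, with an aluminium block (top 98 mm) of four wells under the lid at x = 25. Highest part with the lid shut: the lid, 126 mm.
- vial: The test vial: amber, 12 mm across, blue cap 14 mm across, 52 mm tall, standing loose in any one of the four wells, top 16 mm above the block; origin at the centre of its underside, z up its axis. Wells lie at y = 118, 76, 34, -8 mm of the incubator's frame, each straight behind its own yellow key (same y). The other wells are closed by flat black fixed rubber plugs. Leave it in place.
- lid (a joint): Clear plastic hood over the wells, 125 mm front to back (plus a 15 mm blue tab at the front), 176 mm wide, 32 mm high, hinged along its rear edge. rad: 0 = shut, found 0.6 to 1.0 open. A stiff hinge holds it wherever it is left; a push of about 2 to 4 N on top near its front edge moves it down.
- lid_hinge (a point): Middle of the lid's hinge axis; the axis lies along the incubator's y, at x = 95, y = 55, z = 94 mm of the incubator's frame. The point's own frame turns with the lid; at 0 rad it is that of the incubator.
- lid_press (a point): A point on the lid's upper face, mid-width, 17 mm behind the lid's front edge, 108 mm in front of the hinge axis and 32 mm above it when the lid is shut: a good place to push.
- power (a joint): Red mains rocker at y = -115 mm, right end of the row, 45 mm long along the row, 24 mm front to back, pivoting in its middle, left-right like a seesaw. rad: 0 = off (right half, with a white bar, raised), 0.3 = on (right half down). About 3 N on the right end moves it; stiff, it stays where it is left, so press it right over.
- power_on_end (a point): Point on the face of the rocker's right half, 7 mm in from its right end: press here; it goes about 4.5 mm down. Pressing direction: square into the console face, i.e. along (0.342, 0, -0.940) in the incubator's frame; pressing straight down works too.
- start (a joint): Green round start key at y = -62 mm, 30 mm across, top 11 mm above the console. m: 0 = out, 0.006 = fully in. Sprung: about 1 N to start, 5 N to bottom; comes back when let go.
- start_top (a point): Centre of the start key's top. Pressing direction: square into the console face, i.e. along (0.342, 0, -0.940) in the incubator's frame; pressing straight down works too.
- key1 (a joint): Yellow square key, 24 mm wide, leftmost, in front of the well at y = 118 mm of the incubator's frame; top 11 mm above the console when out. m: 0 = out, 0.006 = in. Latching: about 3 N moves it and it stays where it is left, so press it to the bottom; it does not come out again. Neighbouring keys are 42 mm apart, centre to centre.
- key1_top (a point): Centre of the top of that key (key1). Pressing direction: square into the console face, i.e. along (0.342, 0, -0.940) in the incubator's frame; pressing straight down works too.
- key2 (a joint): Yellow square key, 24 mm wide, second from the left, in front of the well at y = 76 mm of the incubator's frame; top 11 mm above the console when out. m: 0 = out, 0.006 = in. Latching: about 3 N moves it and it stays where it is left, so press it to the bottom; it does not come out again. Neighbouring keys are 42 mm apart, centre to centre.
- key2_top (a point): Centre of the top of that key (key2). Pressing direction: square into the console face, i.e. along (0.342, 0, -0.940) in the incubator's frame; pressing straight down works too.
- key3 (a joint): Yellow square key, 24 mm wide, third from the left, in front of the well at y = 34 mm of the incubator's frame; top 11 mm above the console when out. m: 0 = out, 0.006 = in. Latching: about 3 N moves it and it stays where it is left, so press it to the bottom; it does not come out again. Neighbouring keys are 42 mm apart, centre to centre.
- key3_top (a point): Centre of the top of that key (key3). Pressing direction: square into the console face, i.e. along (0.342, 0, -0.940) in the incubator's frame; pressing straight down works too.
- key4 (a joint): Yellow square key, 24 mm wide, rightmost of the four, in front of the well at y = -8 mm of the incubator's frame; top 11 mm above the console when out. m: 0 = out, 0.006 = in. Latching: about 3 N moves it and it stays where it is left, so press it to the bottom; it does not come out again. Neighbouring keys are 42 mm apart, centre to centre.
- key4_top (a point): Centre of the top of that key (key4). Pressing direction: square into the console face, i.e. along (0.342, 0, -0.940) in the incubator's frame; pressing straight down works too.
- rack: White plastic rack 120 by 50 mm with four spare red- and green-capped vials, 71 mm high, loose, beside the incubator's left side; origin under its centre. Leave it.
- tape: Roll of paper tape, 64 mm across, 24 mm high, loose, beside the incubator's right side; origin under its centre. Leave it.
- clamp_a: Steel ring-handled clamp, 150 mm long, 6 mm high, lying in front of the incubator; origin under its middle. Leave it.
- clamp_b: Another such clamp, with gold rings. Leave it.
- bowl: Steel bowl, 130 mm across, 50 mm high, at the right; origin under its centre. Leave it.
- spray: White and blue spray bottle, 68 mm across, 195 mm high, at the right front; origin under its centre. Leave it.
- beaker: Steel beaker, 68 mm across, 85 mm high, at the right front; origin under its centre. Leave it.

How it is judged:
By the outcome, as a careful person would: the job done as asked, in the order asked, and still so for the second after the job is handed in, with the robot touching nothing.
It also fails if it takes over 45 s, if anything falls off the work surface, if the arm or the gripper's body presses on something with over 40 N, if the wrist force passes 120 N, or if a joint passes its speed limit or range.

ROBOT

A 6-joint arm with a two-finger parallel gripper is mounted at the origin on the work surface. World frame = base frame: x ahead of the robot, y to its left, z up, the work surface at z = 0. Lengths are in m, angles in rad, forces in N, time in s.
With the tool pointing down it reaches from about 0.25 to 0.85 m from the base axis. Payload 12.5 kg.
Tool frame: the origin (TCP) lies at the very end of the fingers, on their centre line; the grasp point (between the pads) lies 19 mm behind it; z points along the fingers, y is the line along which they close (so a half turn about z gives the same grasp; the last joint's range is limited). The gripper opens to 93 mm and grips with 3 to 60 N. Pads are 15 mm wide; open, the fingers measure 128 mm over their backs; the gripper's body (75 mm by 188 mm) begins 65 mm behind the grasp point.
Start: joints at [-1.215, 0.351, 1.652, -0, 1.139, -0.085], TCP at [0.235, -0.497, 0.185] pointing down, gripper open.
Joint ranges: [-2.75, 2.75], [-0.79, 2.1], [0.01, 2.65], [-1.57, 4.71], [0.07, 3.14], [-2.87, 2.87]. Speed limits (rad/s): [2.22, 2.22, 2.79, 3.14, 3.14, 3.14].

INTERFACE

Orientations are given as a unit quaternion [w, x, y, z].
In Python, from bench import ctrl gives the robot as it stands.
- The arm moves only by the tool play_rows, never from a script. Its argument "rows" is a list that holds one entry, the list of rows, each a list of 7 numbers: the shift along the tool's x, y, z in mm, then the turn, a rotation vector about the tool's x, y, z in degrees, then the opening, from -1 (shut) to 1 (fully open). In form: [[[tx, ty, tz, rx, ry, rz, grip], ...]]. A call has 1 to 20 rows; each row shifts and turns the commanded pose from where the row before left it, along the tool's axes as they then stand; what a row does not reach is not made up. A row lasts 1/10 s, in which the tool goes at most 50 mm and 8.59 degrees, less where a joint would pass 70% of its speed; a pose out of reach is approached as far as the arm can. A call is refused whole if a number of a shift passes 50 or a number of a turn 8.59, either way. A call with a gripper value outside its range is refused whole. The fingers move at their own pace and stop on an object; "grip_force" is the grip in N (left out, the last holds). Time passes only in rows, so rows that do not move let the fingers close. It gives the time, the measured TCP pose, the force, the opening and the grip force at its end, in the units of the state.
- ctrl.read_state(): the state, without advancing time (a new reading comes with each control period).
- ctrl.get_image(name): name is "side" or "top"; returns the picture (384x512x3 uint8, red, green, blue); there is no depth.
- ctrl.calibration(name): a dict with "camera_matrix" (3x3 intrinsics, pixels), "cam_to_world" (4x4, takes a point from camera to world coordinates). Camera axes: x right, y down, z forward; pixel columns grow to the right and rows downward; lengths in m; the calibration is good to about 2 mm. A picture is of the moment at which its call begins. calibration takes no time and is no camera call.
- ctrl.sign_off(): hands the job in; it is judged then, once.
Trained networks look in the newest picture that a camera, given by its name, has taken for a name from the list of things; names that differ only in an ending like _2 or _b are one class to them, and where a whole thing is asked for, a point or a joint stands for the part that bears it (a point fixed in the world has none). Each returns a list of dicts, best first, with "conf" (0 to 1); they miss things now and then, are a little off and sometimes report something else, mostly with a low value. They report only what shows in the picture. A call takes as long as a camera call.
- ctrl.silhouettes(label, camera): "mask" (384x512 bool, what is visible of it) and "bbox" ([centre column, centre row, width, height] in pixels, round what is visible of it).
The state is a dict: "clock": time; "joint_positions": joint angles; "dq": joint speeds; "joint_torque": joint torques, N m; "position": TCP position; "eef_rot": TCP orientation; "ft_force": force on the tool from outside, world axes, zero at the start; "torque": the same for the moment, N m; "opening": finger opening in m; "gripper_force": force on a finger pad.
Only numpy, scipy, OpenCV 4.12 (cv2) and the standard library are available. Lean on these libraries where they do the work, as an engineer would, in place of code of your own. Each camera call takes 0.05 s, during which the arm holds its last target. There are 200 camera calls.

## Working session

There is one attempt and no reset: what is moved stays moved. The work goes in short steps, Python scripts to look and compute and a tool call to move; the robot and the scene stay as the last step left them, time stands still between calls to the robot, and variables do not carry over. Pictures are saved under pics/ and viewed, at most 10 in all, crops included, and the job is handed in when it is done.

Besides the shell and the picture viewer there is one more tool, called by a JSON object that holds its "fn" and its "kwargs", one argument or row to a line. play_rows: Moves the arm, as the interface text tells. Its arguments: {"type":"object","properties":{"rows":{"type":"array"},"grip_force":{"type":"number"}},"required":["rows"]}

```bash
mkdir -p pics
python3 - <<'E'
from bench import ctrl
import cv2,numpy as np
for n in("top","side"):
    im=ctrl.get_image(n); cv2.imwrite(f"pics/{n}0.png",cv2.resize(im[:,:,::-1],(800,600),interpolation=cv2.INTER_CUBIC))
    c=ctrl.calibration(n);print(n,np.round(c["camera_matrix"],1).tolist(),np.round(c["cam_to_world"],4).tolist())
    for l in("incubator","vial","lid","power","start","key1","key2","key3","key4"):
        print(l,[(round(d["conf"],2),np.round(d["bbox"],1).tolist()) for d in ctrl.silhouettes(l,n)[:4]])
s=ctrl.read_state();print(s["clock"],s["position"],s["eef_rot"])
E
```

```text
top [[471.1, 0.0, 255.0], [0.0, 471.1, 200.4], [0.0, 0.0, 1.0]] [[-0.0232, -0.9988, 0.0421, 0.4364], [-0.9997, 0.0226, -0.0134, -0.08], [0.0124, -0.0424, -0.999, 1.179], [0.0, 0.0, 0.0, 1.0]]
incubator [(0.74, [180.1, 166.7, 146.6, 112.7])]
vial []
lid [(0.69, [153.4, 128.4, 93.9, 34.3]), (0.37, [232.9, 206.8, 15.1, 12.5]), (0.22, [395.2, 143.8, 57.9, 57.7])]
power [(0.66, [232.5, 206.2, 15.4, 10.7])]
start [(0.55, [209.2, 206.1, 10.4, 15.6]), (0.2, [185.8, 201.6, 10.6, 12.6])]
key1 [(0.62, [150.4, 201.2, 9.5, 13.2]), (0.55, [166.6, 200.4, 9.0, 9.7]), (0.48, [187.1, 204.8, 14.8, 10.0]), (0.47, [130.9, 200.1, 10.6, 13.9])]
key2 [(0.62, [150.4, 201.2, 9.5, 13.2]), (0.55, [166.6, 200.4, 9.0, 9.7]), (0.48, [187.1, 204.8, 14.8, 10.0]), (0.47, [130.9, 200.1, 10.6, 13.9])]
key3 [(0.62, [150.4, 201.2, 9.5, 13.2]), (0.55, [166.6, 200.4, 9.0, 9.7]), (0.48, [187.1, 204.8, 14.8, 10.0]), (0.47, [130.9, 200.1, 10.6, 13.9])]
key4 [(0.62, [150.4, 201.2, 9.5, 13.2]), (0.55, [166.6, 200.4, 9.0, 9.7]), (0.48, [187.1, 204.8, 14.8, 10.0]), (0.47, [130.9, 200.1, 10.6, 13.9])]
side [[458.8, 0.0, 252.6], [0
[... 207 characters left out ...]
.5, 11.0])]
lid [(0.97, [164.1, 210.2, 60.1, 91.4])]
power [(0.71, [255.4, 194.3, 11.9, 17.8])]
start [(0.4, [251.0, 206.3, 6.0, 10.2])]
key1 [(0.69, [238.9, 237.0, 13.9, 13.0]), (0.47, [236.6, 248.4, 12.6, 16.9]), (0.43, [227.5, 122.7, 39.4, 26.2])]
key2 [(0.69, [238.9, 237.0, 13.9, 13.0]), (0.47, [236.6, 248.4, 12.6, 16.9]), (0.43, [227.5, 122.7, 39.4, 26.2])]
key3 [(0.69, [238.9, 237.0, 13.9, 13.0]), (0.47, [236.6, 248.4, 12.6, 16.9]), (0.43, [227.5, 122.7, 39.4, 26.2])]
key4 [(0.69, [238.9, 237.0, 13.9, 13.0]), (0.47, [236.6, 248.4, 12.6, 16.9]), (0.43, [227.5, 122.7, 39.4, 26.2])]
1.0 [ 0.23468049 -0.49741697  0.18491861] [-2.42827945e-07  9.75809114e-01  2.18624272e-01 -1.54104929e-05]
```

View pics/top0.png

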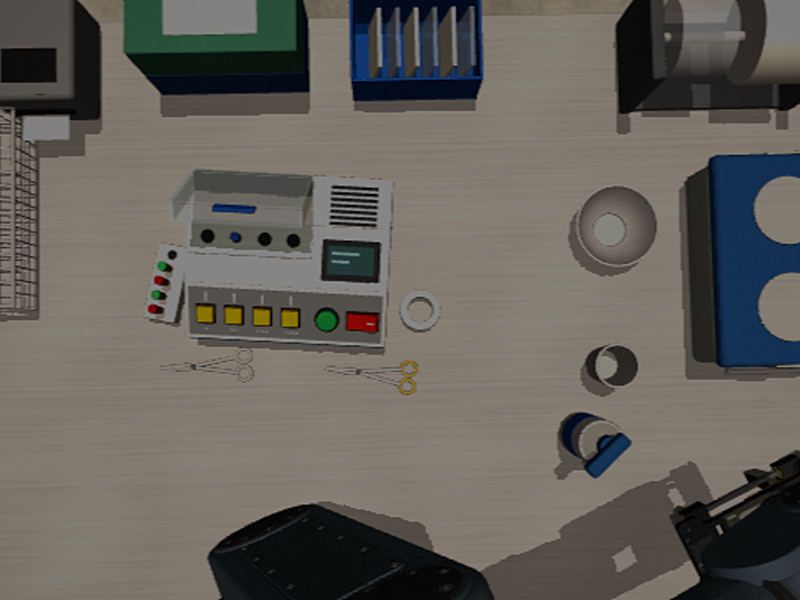

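View pics/side0.png

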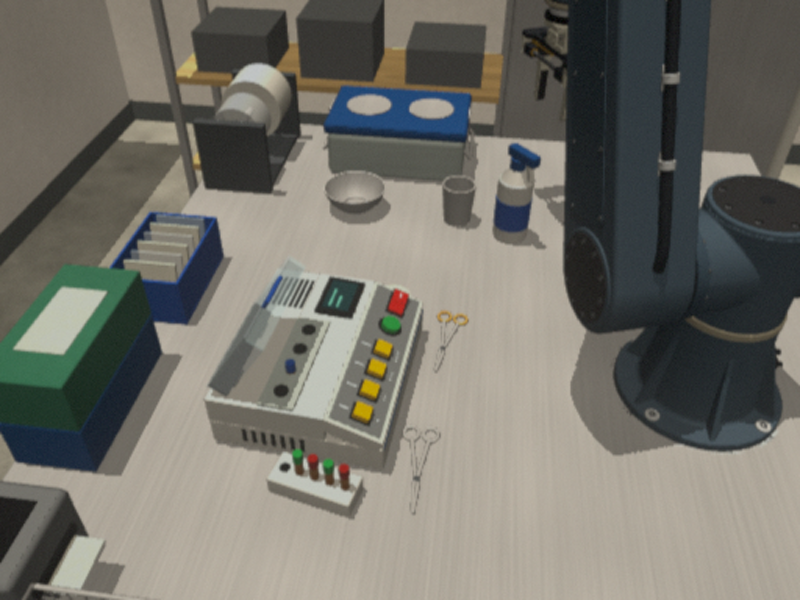

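Top view: the blue cap is at (235,237) in the second well from the left, so key2 is the one to press. The side view agrees, with the cap at (290,366), second from the incubator's left end. Next I fit the incubator pose.

```bash
cat > fit.py <<'E'
from bench import ctrl
import cv2,numpy as np
from scipy.optimize import least_squares
from scipy.spatial.transform import Rotation as R
def proj(n,P):
    c=ctrl.calibration(n);T=np.linalg.inv(c["cam_to_world"]);q=P@T[:3,:3].T+T[:3,3];q=q@c["camera_matrix"].T
    return q[:,:2]/q[:,2:]
def blobs(im,box,h,sat=120):
    hsv=cv2.cvtColor(im,cv2.COLOR_RGB2HSV);m=cv2.inRange(hsv,(h[0],sat,60),(h[1],255,255))
    k=np.zeros_like(m);x0,y0,x1,y1=box;k[y0:y1,x0:x1]=m[y0:y1,x0:x1]
    n,_,st,ce=cv2.connectedComponentsWithStats(k)
    return [(ce[i].round(2),int(st[i,4])) for i in range(1,n) if st[i,4]>15]
def world(p,P):
    c,s=np.cos(p[2]),np.sin(p[2]);return P@np.array([[c,-s,0],[s,c,0],[0,0,1]]).T+[p[0],p[1],0]
E
python3 - <<'E'
from fit import *
boxes={"top":(115,180,248,225),"side":(215,180,270,275)}
ks=[118,76,34,-8];K=np.array([[-.0891,y/1e3,.0845] for y in ks]+[[-.0891,-.062,.0845]])
obs={}
for n in boxes:
    im=ctrl.get_image(n);yb=blobs(im,boxes[n],(20,35));g=blobs(im,boxes[n],(45,85));r=blobs(im,boxes[n],(0,5))
    print(n,yb,g,r)
    yb=sorted([b[0] for b in yb if b[1]>40],key=lambda c:c[0] if n=="top" else -c[1]);obs[n]=np.array(yb+[max(g,key=lambda b:b[1])[0]])
f=lambda p,ns=("top","side"):np.concatenate([(proj(n,world(p,K))-obs[n]).ravel() for n in ns])
for ns in(("top",),("side",),("top","side")):
    s=least_squares(f,[.45,.1,0],args=(ns,));print(ns,s.x.round(4),np.abs(s.fun).max().round(2),np.sqrt((s.fun**2).mean()).round(2))
p=s.x;np.save("p.npy",p)
# lid angle from silhouettes: blue tab
for n in("top","side"):
    im=ctrl.get_image(n)
    print(n,"blue",blobs(im,(120,110,180,140) if n=="top" else (130,150,200,250),(105,130),90))
    for a in np.arange(.4,1.2,.1):
        c,s_=np.cos(a),np.sin(a);x,z=-.1325,.01
        rr=lambda x,z:[.095+c*x+s_*z*1, .055, .094-s_*x+c*z]
        print(round(a,1),proj(n,world(p,np.array([rr(-.1325,.0),rr(-.1325,.03),rr(-.125,.032)]))).round(1).tolist())
E
```

```text
top [(array([130.45, 200.46]), 107), (array([149. , 201.5]), 110), (array([166.94, 202.4 ]), 112), (array([184.92, 203.35]), 113)] [(array([208.3 , 204.98]), 125)] [(array([231.3 , 205.85]), 200)]
side [(array([244.7 , 222.74]), 108), (array([240.67, 235.36]), 115), (array([236.2 , 248.94]), 127), (array([231.63, 263.29]), 140)] [(array([249.67, 207.13]), 87)] [(array([254.28, 193.48]), 148)]
('top',) [ 0.5686  0.0689 -0.0798] 0.21 0.13
('side',) [ 0.5707  0.0696 -0.074 ] 0.19 0.08
('top', 'side') [ 0.5696  0.0692 -0.0775] 0.65 0.32
top blue [(array([149.36, 133.11]), 126)]
0.4 [[154.2, 172.3], [151.9, 165.5], [152.2, 162.0]]
0.5 [[153.2, 169.1], [151.1, 160.9], [151.5, 157.5]]
0.6 [[152.4, 165.3], [150.5, 155.9], [150.9, 152.6]]
0.7 [[151.6, 160.9], [149.9, 150.3], [150.4, 147.2]]
0.8 [[150.9, 156.1], [149.5, 144.4], [150.1, 141.5]]
0.9 [[150.3, 150.8], [149.2, 138.1], [149.8, 135.5]]
1.0 [[149.9, 145.1], [149.0, 131.5], [149.7, 129.3]]
1.1 [[149.6, 139.0], [149.0, 124.8], [149.8, 122.9]]
side blue [(array([132.11, 157.56]), 45), (array([137.59, 169.26]), 27), (array([173.96, 185.95]), 56), (array([185.43, 233.69]), 35)]
0.4 [[210.4, 217.7], [204.4, 207.4], [201.0, 207.3]]
0.5 [[207.5, 213.3], [200.3, 203.1], [196.9, 203.2]]
0.6 [[204.1, 208.9], [195.6, 198.9], [192.4, 199.4]]
0.7 [[200.1, 204.6], [190.5, 195.1], [187.4, 195.8]]
0.8 [[195.7, 200.6], [185.1, 191.5], [182.2, 192.5]]
0.9 [[190.9, 196.7], [179.3, 188.3], [176.7, 189.6]]
1.0 [[185.6, 193.2], [173.3, 185.5], [171.0, 187.1]]
1.1 [[180.1, 190.0], [167.2, 183.2], [165.1, 185.0]]
```

{"fn": "play_rows", "kwargs": {
  "rows": [
    [[0,0,-40,0,0,0,-1],[0,0,-40,0,0,0,-1],[0,0,-40,0,0,0,-1],[0,0,0,0,0,-8.5,-1],[0,0,0,0,0,-8.5,-1],[0,0,0,0,0,-8.5,-1],[0,0,0,0,0,-8.5,-1],[0,0,0,0,0,-8.5,-1],[0,0,0,0,0,-8.5,-1],[0,0,0,0,0,-8.5,-1],[0,0,0,0,0,0,-1]]
  ],
  "grip_force": 10
}}

```text
clock: 2.3
position: [0.2347, -0.4974, 0.3049]
eef_rot: [-0.0, 0.738, 0.675, -0.0]
ft_force: [0.3, -0.2, -0.3]
opening: 0.0095
gripper_force: 0.0
```

```bash
cat > go.py <<'E'
import sys
from fit import *
# go.py x y z(mm, incubator frame) tilt(deg): shift in current tool axes, and rotvec
p=np.load("p.npy")
def go(x,y,z,t):
    s=ctrl.read_state();q=s["eef_rot"];C=R.from_quat([q[1],q[2],q[3],q[0]])
    W=R.from_euler("z",p[2])*R.from_matrix(np.array([[0,1,0],[1,0,0],[0,0,-1]]).T)*R.from_euler("x",-t,degrees=True)
    d=world(p,np.array([[x,y,z]])/1e3)[0]-s["position"]
    inc=(s["position"]-[p[0],p[1],0])@R.from_euler("z",p[2]).as_matrix()
    print("t",round(float(s["clock"]),2),"inc now",(inc*1e3).round(1),"shift",(C.inv().apply(d)*1e3).round(1),"turn",(C.inv()*W).as_rotvec(degrees=True).round(2),"F",np.round(s["ft_force"],1),"j",np.round(s["joint_positions"],2),"op",s["opening"])
go(*map(float,sys.argv[1:]))
E
python3 go.py 88 55 250 0
```

```text
t 2.3 inc now [-290.1 -590.8  304.9] shift [650.2 370.5  54.9] turn [-0.    0.   -0.67] F [ 0.3 -0.2 -0.3] j [-1.21  0.26  1.48 -0.    1.4  -1.13] op 0.009464910109524795
```

{"fn": "play_rows", "kwargs": {
  "rows": [
    [[40,23,0,0,0,-0.67,-1],[40,23,0,0,0,0,-1],[40,23,0,0,0,0,-1],[40,23,0,0,0,0,-1],[40,23,0,0,0,0,-1],[40,23,0,0,0,0,-1],[40,23,0,0,0,0,-1],[40,23,0,0,0,0,-1],[40,23,0,0,0,0,-1],[40,23,0,0,0,0,-1],[40,23,0,0,0,0,-1],[40,23,0,0,0,0,-1],[40,23,0,0,0,0,-1],[40,23,0,0,0,0,-1],[40,23,0,0,0,0,-1],[40,23,0,0,0,0,-1],[0,0,20,0,0,0,-1],[0,0,0,0,0,0,-1]]
  ]
}}

```text
clock: 4.1
position: [0.6522, 0.1117, 0.2818]
eef_rot: [-0.001, 0.736, 0.677, -0.002]
ft_force: [0.1, 0.1, -0.7]
opening: 0.0004
gripper_force: 0.0
```

```bash
python3 go.py 92 55 200 0
```

```text
t 4.1 inc now [ 79.   48.8 281.8] shift [ 6.4 13.3 81.8] turn [-0.27  0.06 -0.28] F [ 0.1  0.1 -0.7] j [ 0.1   0.5   1.2  -0.    1.45  0.18] op 0.0004413020500748284
```

{"fn": "play_rows", "kwargs": {
  "rows": [
    [[3,6,20,0,0,-0.3,-1],[3,7,30,0,0,0,-1],[0,0,30,0,0,0,-1],[0,-4,11,0,0,0,-1],[0,-7.7,3,0,0,0,-1],[0,-7.7,3,0,0,0,-1],[0,-7.7,3,0,0,0,-1],[0,-7,4.8,0,0,0,-1],[0,-7,4.8,0,0,0,-1],[0,-7,4.8,0,0,0,-1]]
  ]
}}

```text
clock: 5.1
position: [0.6182, 0.1196, 0.1708]
eef_rot: [0.0, 0.733, 0.68, 0.0]
ft_force: [-0.1, 0.0, 4.0]
opening: 0.0002
gripper_force: 1.2
```

```bash
python3 go.py 28 55 148.5 0
python3 - <<'E'
from bench import ctrl
import cv2
im=ctrl.get_image("side");cv2.imwrite("pics/s1.png",cv2.resize(im[130:310,100:340,::-1],(720,540)))
E
```

```text
t 5.1 inc now [ 44.5  54.  170.8] shift [  1.  -16.5  22.3] turn [ 0.07 -0.01  0.17] F [-0.1  0.   4. ] j [0.12 0.51 1.45 0.   1.18 0.19] op 0.00017958653281566585
```

View pics/s1.png

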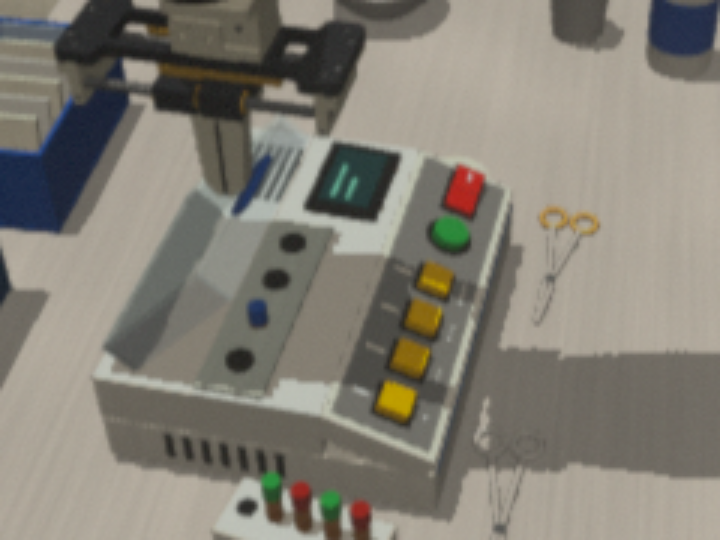

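The fingertip is on the back of the lid, just behind the blue tab at (252,185) in the crop. It pushes with 4 N and the lid is following down. I continue the arc to shut.

{"fn": "play_rows", "kwargs": {
  "rows": [
    [[1,-5.5,7,0,0,0,-1],[0,-5.5,7,0,0,0,-1],[0,-5.5,7,0,0,0,-1],[0,-3,6,0,0,0,-1],[0,-3,6,0,0,0,-1],[0,-2,6,0,0,0,-1],[0,-2,4,0,0,0,-1],[0,0,2,0,0,0,-1],[0,0,0,0,0,0,-1]]
  ]
}}

```text
clock: 6.05
position: [0.592, 0.1224, 0.1251]
eef_rot: [-0.0, 0.733, 0.68, -0.0]
ft_force: [-0.0, -0.5, -0.2]
opening: 0.0004
gripper_force: 0.0
```

```bash
python3 go.py 18 55 123 0
```

```text
t 6.05 inc now [ 18.2  54.8 125.1] shift [ 0.2 -0.2  2.1] turn [-0.02  0.01  0.17] F [-0.  -0.5 -0.2] j [ 0.13  0.51  1.56 -0.    1.07  0.2 ] op 0.0003564255625858313
```

{"fn": "play_rows", "kwargs": {
  "rows": [
    [[0,0,2,0,0,0,-1],[0,0,1,0,0,0,-1],[0,0,0,0,0,0,-1]]
  ]
}}

```text
clock: 6.35
position: [0.5921, 0.1224, 0.1225]
eef_rot: [-0.0, 0.733, 0.68, -0.0]
ft_force: [-0.3, 0.5, 1.1]
opening: 0.0004
gripper_force: 0.5
```

```bash
python3 go.py 18 55 120 0
python3 - <<'E'
from bench import ctrl
import cv2
im=ctrl.get_image("side");cv2.imwrite("pics/s2.png",cv2.resize(im[130:310,100:340,::-1],(720,540)))
E
```

```text
t 6.35 inc now [ 18.3  54.8 122.5] shift [ 0.2 -0.3  2.5] turn [-0.   -0.    0.17] F [-0.3  0.5  1.1] j [0.13 0.52 1.56 0.   1.06 0.2 ] op 0.0003916846978557712
```

View pics/s2.png

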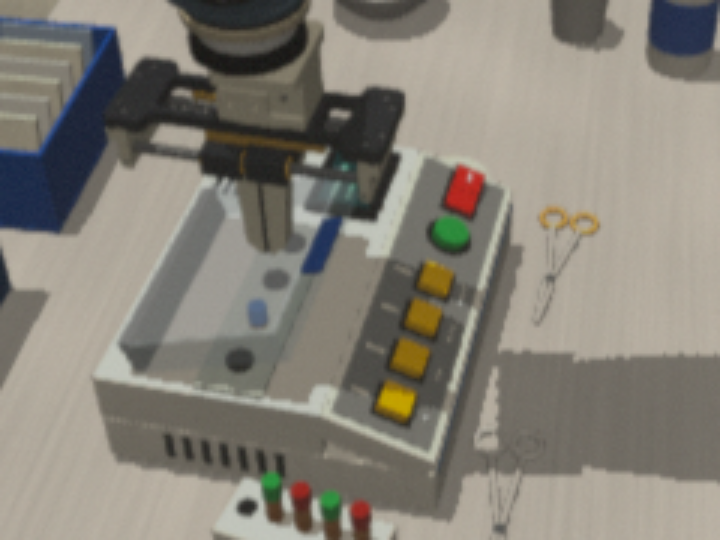

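The lid looks nearly flat, with its blue tab at (322,245). I press on until the force shows the stop.

{"fn": "play_rows", "kwargs": {
  "rows": [
    [[0,0,2,0,0,0,-1],[0,0,1,0,0,0,-1],[0,0,0,0,0,0,-1],[0,0,0,0,0,0,-1]]
  ]
}}

```text
clock: 6.8
position: [0.5921, 0.1224, 0.1194]
eef_rot: [-0.0, 0.733, 0.68, -0.0]
ft_force: [0.1, -0.3, 0.3]
opening: 0.0006
gripper_force: 0.2
```

Run:
```python
from fit import *
p=np.load("p.npy")
out=[]
for n,b in(("side",(150,165,260,275)),("top",(110,100,220,210))):
    im=ctrl.get_image(n);x0,y0,x1,y1=b
    out.append(cv2.resize(im[y0:y1,x0:x1,::-1],(400,400),interpolation=cv2.INTER_CUBIC))
    print(n,blobs(im,b,(105,130),90))
    for a in(0,.05,.1,.15,.2):
        c,s=np.cos(a),np.sin(a)
        P=np.array([[.095+c*x+s*z,.055,.094-s*x+c*z] for x,z in((-.1325,0),(-.1325,.016),(-.1325,.03))])
        print(a,proj(n,world(p,P)).round(1).tolist())
    print("tip",proj(n,ctrl.read_state()["position"][None]).round(1))
cv2.imwrite("pics/s3.png",np.hstack(out))
```

```text
side [(array([207.85, 213.11]), 108)]
0 [[216.2, 235.4], [215.9, 230.2], [215.6, 225.7]]
0.05 [[216.0, 233.3], [215.3, 228.0], [214.7, 223.4]]
0.1 [[215.6, 231.1], [214.6, 225.8], [213.7, 221.1]]
0.15 [[215.1, 228.9], [213.7, 223.5], [212.5, 218.8]]
0.2 [[214.5, 226.7], [212.7, 221.3], [211.2, 216.5]]
tip [[191.2 223.3]]
top []
0 [[158.4, 179.1], [157.0, 178.4], [155.8, 177.9]]
0.05 [[157.8, 178.7], [156.5, 177.8], [155.3, 176.9]]
0.1 [[157.3, 178.3], [156.0, 176.9], [154.8, 175.7]]
0.15 [[156.8, 177.6], [155.4, 175.9], [154.2, 174.4]]
0.2 [[156.2, 176.9], [154.9, 174.8], [153.7, 172.9]]
tip [[157.9 153.4]]
```

View pics/s3.png

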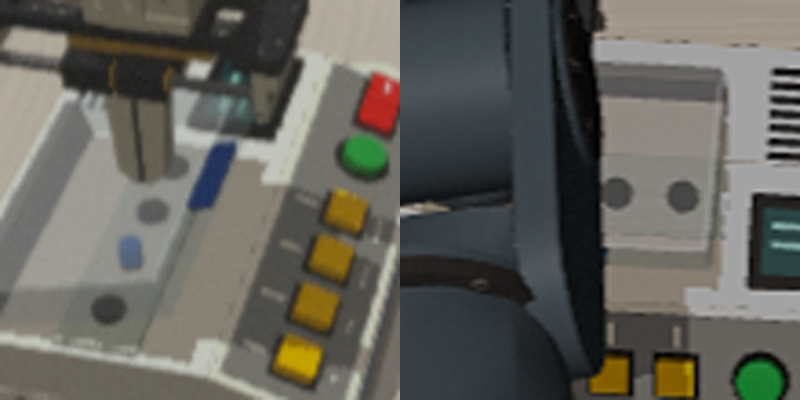

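Run:
```python
from fit import *
p=np.load("p.npy")
print("s1 tip",proj("side",np.array([[.6182,.1196,.1708],[.5921,.1224,.1225],[.5921,.1224,.1194]])).round(1).tolist())
for a in(0,.1,.2,.3,.4):
    c,s=np.cos(a),np.sin(a)
    P=np.array([[.095+c*x+s*z,.055-.088,.094-s*x+c*z] for x,z in((-.125,0),(-.125,.032),(0,.032))])
    Q=np.array([[.095+c*x+s*z,.055+y,.094-s*x+c*z] for x,z,y in((-.14,.032,.03),(-.14,.032,-.03),(-.125,.032,.03),(-.125,.032,.088),(0,.032,.088))])
    print(a,"top R front low, front up, rear up",proj("top",world(p,P)).round(1).tolist(),"side tab L,R,in, cornerL,rearL",proj("side",world(p,Q)).round(1).tolist())
```

```text
s1 tip [[177.8, 203.9], [191.1, 222.2], [191.2, 223.3]]
0 top R front low, front up, rear up [[196.8, 177.9], [195.2, 176.6], [198.5, 121.3]] side tab L,R,in, cornerL,rearL [[215.1, 235.2], [222.4, 216.3], [208.3, 234.1], [200.2, 254.1], [142.4, 244.4]]
0.1 top R front low, front up, rear up [[196.2, 177.2], [194.7, 174.4], [198.6, 120.0]] side tab L,R,in, cornerL,rearL [[213.0, 230.3], [220.5, 211.4], [206.2, 229.7], [198.0, 249.7], [141.0, 244.2]]
0.2 top R front low, front up, rear up [[195.6, 175.8], [194.2, 171.6], [198.7, 118.6]] side tab L,R,in, cornerL,rearL [[210.3, 225.4], [218.0, 206.6], [203.6, 225.3], [195.2, 245.2], [139.6, 244.1]]
0.3 top R front low, front up, rear up [[195.1, 173.9], [193.7, 168.2], [198.8, 117.3]] side tab L,R,in, cornerL,rearL [[206.9, 220.5], [214.8, 201.8], [200.4, 221.0], [191.8, 240.8], [138.2, 244.1]]
0.4 top R front low, front up, rear up [[194.6, 171.5], [193.3, 164.3], [199.0, 116.1]] side tab L,R,in, cornerL,rearL [[202.9, 215.7], [211.1, 197.1], [196.7, 216.7], [187.8, 236.5], [136.9, 244.3]]
```

The visible finger end sits about 20 mm above the reported TCP, and that holds in both pictures. The lid is still about 0.3 rad open, with the tab centre at (208,213). I keep pushing and watch the force.

{"fn": "play_rows", "kwargs": {
  "rows": [
    [[0,-3,3,0,0,0,-1],[0,-3,3,0,0,0,-1],[0,-2,3,0,0,0,-1],[0,0,2,0,0,0,-1],[0,0,0,0,0,0,-1]]
  ]
}}

```text
clock: 7.4
position: [0.5836, 0.123, 0.1081]
eef_rot: [-0.0, 0.733, 0.68, -0.0]
ft_force: [-0.6, -0.9, -0.2]
opening: 0.0004
gripper_force: 0.0
```

{"fn": "play_rows", "kwargs": {
  "rows": [
    [[0,0,2,0,0,0,-1],[0,0,1,0,0,0,-1],[0,0,0,0,0,0,-1]]
  ]
}}

```text
clock: 7.7
position: [0.584, 0.123, 0.1054]
eef_rot: [-0.0, 0.733, 0.68, -0.0]
ft_force: [-0.5, -0.6, 0.7]
opening: 0.0
gripper_force: 0.1
```

```bash
python3 go.py 10 55 106 0
python3 - <<'E'
from fit import *
im=ctrl.get_image("side");print(blobs(im,(170,165,260,275),(105,130),90),ctrl.read_state()["torque"])
E
```

```text
t 7.7 inc now [ 10.2  54.8 105.4] shift [ 0.2 -0.2 -0.6] turn [-0.02  0.    0.17] F [-0.5 -0.6  0.7] j [0.13 0.52 1.6  0.   1.02 0.2 ] op 1.870923877531728e-05
[(array([212.46, 220.16]), 110)] [-0.01929836  0.01638926  0.01236013]
```

{"fn": "play_rows", "kwargs": {
  "rows": [
    [[0,-3,3,0,0,0,-1],[0,-2,3,0,0,0,-1],[0,0,2,0,0,0,-1],[0,0,0,0,0,0,-1]]
  ]
}}

```text
clock: 8.15
position: [0.5787, 0.1234, 0.0971]
eef_rot: [-0.0, 0.733, 0.68, -0.0]
ft_force: [-0.4, -0.0, 1.2]
opening: 0.001
gripper_force: 0.0
```

{"fn": "play_rows", "kwargs": {
  "rows": [
    [[0,0,2,0,0,0,-1],[0,0,0,0,0,0,-1]]
  ]
}}

```text
clock: 8.35
position: [0.579, 0.1234, 0.0953]
eef_rot: [-0.0, 0.733, 0.68, -0.0]
ft_force: [0.2, 0.0, -0.2]
opening: 0.0004
gripper_force: 0.0
```

```bash
python3 go.py 10 55 106 0
python3 - <<'E'
from fit import *
im=ctrl.get_image("side");print(blobs(im,(170,165,260,275),(105,130),90))
E
```

```text
t 8.35 inc now [ 5.2 54.8 95.3] shift [  0.2   4.8 -10.7] turn [-0.02 -0.    0.17] F [ 0.2  0.  -0.2] j [0.13 0.53 1.62 0.   0.99 0.21] op 0.00037512298731110145
[(array([214.6 , 225.39]), 115)]
```

Run:
```python
from fit import *
im=ctrl.get_image("side");cv2.imwrite("pics/s4.png",cv2.resize(im[140:290,130:280,::-1],(600,600),interpolation=cv2.INTER_CUBIC))
print(proj("side",ctrl.read_state()["position"][None]+np.array([[0,0,0],[0,0,.03]])))
```

```text
[[197.63941059 231.86921385]
 [196.68648513 222.16252956]]
```

View pics/s4.png

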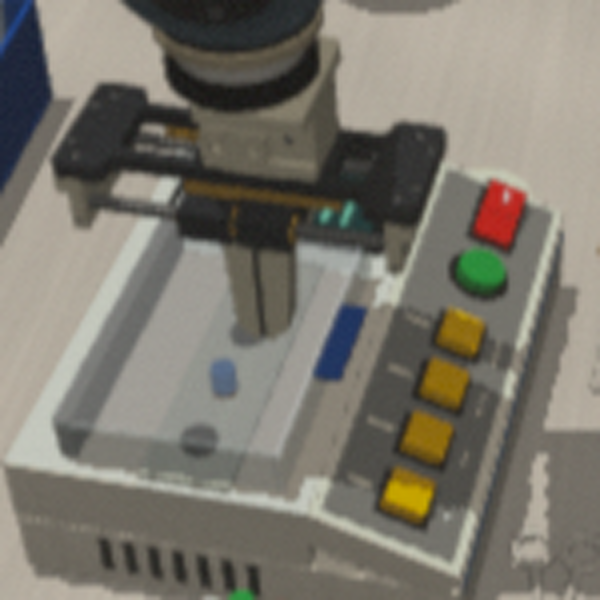

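{"fn": "play_rows", "kwargs": {
  "rows": [
    [[0,0,1.5,0,0,0,-1],[0,0,1,0,0,0,-1],[0,0,0,0,0,0,-1]]
  ]
}}

```text
clock: 8.75
position: [0.579, 0.1234, 0.0928]
eef_rot: [-0.0, 0.733, 0.68, -0.0]
ft_force: [0.1, -0.1, 0.6]
opening: 0.0008
gripper_force: 0.0
```

Run:
```python
from fit import *
im=ctrl.get_image("side");print(blobs(im,(170,165,260,275),(105,130),90))
s=ctrl.read_state();print({k:np.round(v,2) for k,v in s.items()})
```

```text
[(array([214.92, 226.53]), 112)]
{'clock': np.float64(8.8), 'joint_positions': array([ 0.13,  0.53,  1.62, -0.  ,  0.99,  0.21]), 'dq': array([-0., -0., -0.,  0., -0.,  0.]), 'joint_torque': array([ 4.000e-02, -5.701e+01, -2.570e+01,  8.000e-02,  3.000e-02,
       -0.000e+00]), 'position': array([0.58, 0.12, 0.09]), 'eef_rot': array([0.  , 0.73, 0.68, 0.  ]), 'ft_force': array([0.42, 0.5 , 0.42]), 'torque': array([-0.06, -0.02,  0.01]), 'gripper_force': np.float64(0.0), 'opening': np.float64(0.0)}
```

{"fn": "play_rows", "kwargs": {
  "rows": [
    [[0,0,1.5,0,0,0,-1],[0,0,1,0,0,0,-1],[0,0,0,0,0,0,-1]]
  ]
}}

```text
clock: 9.1
position: [0.5794, 0.1234, 0.0924]
eef_rot: [0.0, 0.733, 0.68, 0.0]
ft_force: [-8.3, -1.2, 18.8]
opening: 0.0005
gripper_force: 9.7
```

{"fn": "play_rows", "kwargs": {
  "rows": [
    [[0,0,1.5,0,0,0,-1],[0,0,1,0,0,0,-1],[0,0,0,0,0,0,-1]]
  ]
}}

```text
clock: 9.4
position: [0.5795, 0.1235, 0.0921]
eef_rot: [0.001, 0.733, 0.68, 0.001]
ft_force: [-17.9, -2.4, 41.6]
opening: 0.0006
gripper_force: 20.7
```

Run:
```python
from fit import *
im=ctrl.get_image("side");print(blobs(im,(170,165,260,275),(105,130),90))
```

```text
[(array([215.  , 226.65]), 114)]
```

The lid is shut: there is a hard stop and the tab is at (215,226.6), where a shut lid should put it. The closed fingertip is about 33 mm short of the reported TCP. I add that offset, lift and tilt 20°.

{"fn": "play_rows", "kwargs": {
  "rows": [
    [[0,0,-10,0,0,0,-1],[0,0,-40,0,0,0,-1],[-40,-25,-20,-6.7,0,0,-1],[-40,-25,0,-6.7,0,0,-1],[-40,-25,0,-6.6,0,0,-1],[-40,-10,0,0,0,0,-1],[0,0,0,0,0,0,-1]]
  ]
}}

```text
clock: 10.15
position: [0.4823, -0.032, 0.1451]
eef_rot: [0.127, 0.723, 0.669, 0.118]
ft_force: [1.1, 0.2, -0.1]
opening: 0.0005
gripper_force: 0.0
```

```bash
python3 - <<'E'
s=open("go.py").read()
s=s.replace('d=world(p,np.array([[x,y,z]])/1e3)[0]-s["position"]','OFF=.033; tip=s["position"]-OFF*C.apply([0,0,1]); d=world(p,np.array([[x,y,z]])/1e3)[0]+OFF*W.apply([0,0,1])-s["position"]').replace('inc=(s["position"]-','inc=(tip-')
open("go.py","w").write(s)
E
python3 go.py -102 -133 120 20
python3 - <<'E'
from fit import *
im=ctrl.get_image("side");print(blobs(im,(170,165,260,275),(105,130),90))
E
```

```text
t 10.15 inc now [ -90.5 -107.6  176.1] shift [-25.3 -29.9  48.8] turn [-0.03  0.04 -0.03] F [ 1.1  0.2 -0.1] j [-0.19  0.12  2.13  0.07  0.55 -0.16] op 0.00046473511227221087
[(array([214.91, 226.36]), 129)]
```

{"fn": "play_rows", "kwargs": {
  "rows": [
    [[-13,-15,10,0,0,0,-1],[-12,-15,19,0,0,0,-1],[0,0,20,0,0,0,-1],[0,0,0,0,0,0,-1]]
  ]
}}

```text
clock: 10.6
position: [0.4715, -0.0524, 0.0876]
eef_rot: [0.126, 0.722, 0.67, 0.118]
ft_force: [-0.0, -0.1, 0.2]
opening: 0.0007
gripper_force: 0.0
```

```bash
python3 go.py -91 -133 89 20
python3 - <<'E'
from fit import *
im=ctrl.get_image("side");cv2.imwrite("pics/s5.png",cv2.resize(im[130:280,180:330,::-1],(600,600),interpolation=cv2.INTER_CUBIC))
s=ctrl.read_state();q=s["eef_rot"];z=R.from_quat([q[1],q[2],q[3],q[0]]).apply([0,0,1])
print(proj("side",np.array([s["position"],s["position"]-.033*z,s["position"]+[0,0,.033]])).round(1))
E
```

```text
t 10.6 inc now [ -99.6 -128.9  118.6] shift [-4.2 -1.9 30.8] turn [-0.15 -0.1   0.16] F [-0.  -0.1  0.2] j [-0.25  0.22  2.2   0.16  0.39 -0.31] op 0.0006976425948717321
[[255.5 188.6]
 [260.1 179.6]
 [255.6 178.3]]
```

View pics/s5.png

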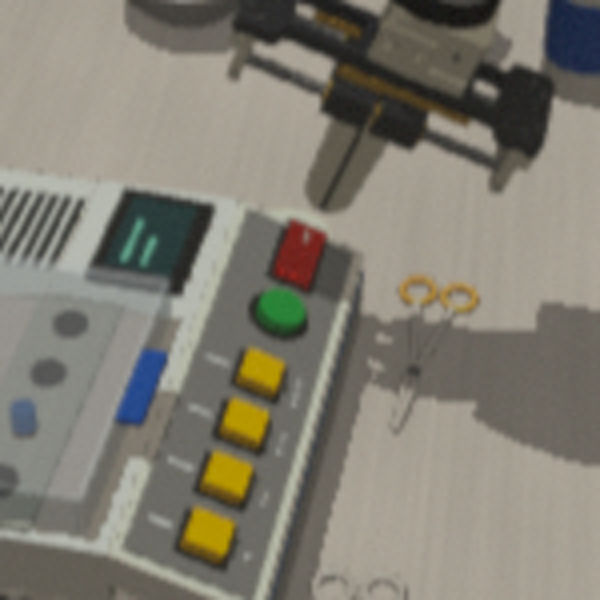

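The fingertip at (325,205) is where the corrected tip should project. It hovers over the right end of the rocker, and the lid is shut. I descend in small steps.

{"fn": "play_rows", "kwargs": {
  "rows": [
    [[-4,-2,15,0,0,0,-1],[0,0,8,0,0,0,-1],[0,0,4,0,0,0,-1],[0,0,2,0,0,0,-1],[0,0,0,0,0,0,-1]]
  ]
}}

```text
clock: 11.15
position: [0.4792, -0.0575, 0.0614]
eef_rot: [0.127, 0.722, 0.67, 0.118]
ft_force: [0.1, -0.0, -0.4]
opening: 0.0009
gripper_force: 0.0
```

{"fn": "play_rows", "kwargs": {
  "rows": [
    [[0,0,2,0,0,0,-1],[0,0,2,0,0,0,-1],[0,0,0,0,0,0,-1]]
  ]
}}

```text
clock: 11.45
position: [0.4807, -0.0579, 0.0576]
eef_rot: [0.128, 0.722, 0.67, 0.118]
ft_force: [0.5, -0.3, 0.8]
opening: 0.0007
gripper_force: 0.5
```

```bash
python3 go.py -91 -133 89 20
```

```text
t 11.45 inc now [ -90.1 -133.6   88.6] shift [ 0.6 -0.7 -0.7] turn [ 0.04 -0.05  0.15] F [ 0.5 -0.3  0.8] j [-0.26  0.3   2.2   0.21  0.31 -0.37] op 0.0006569086431604276
```

{"fn": "play_rows", "kwargs": {
  "rows": [
    [[0,0,1.5,0,0,0,-1],[0,0,1.5,0,0,0,-1],[0,0,0,0,0,0,-1]]
  ]
}}

```text
clock: 11.75
position: [0.4817, -0.0581, 0.0547]
eef_rot: [0.128, 0.722, 0.67, 0.118]
ft_force: [-1.7, -4.0, 5.6]
opening: 0.0008
gripper_force: 2.9
```

{"fn": "play_rows", "kwargs": {
  "rows": [
    [[0,0,1,0,0,0,-1],[0,0,1,0,0,0,-1],[0,0,0,0,0,0,-1]]
  ]
}}

```text
clock: 12.05
position: [0.482, -0.0581, 0.054]
eef_rot: [0.128, 0.722, 0.67, 0.118]
ft_force: [-21.1, -3.7, 39.7]
opening: 0.0006
gripper_force: 22.1
```

{"fn": "play_rows", "kwargs": {
  "rows": [
    [[0,0,1,0,0,0,-1],[0,0,1,0,0,0,-1],[0,0,0,0,0,0,-1]]
  ]
}}

```text
clock: 12.35
position: [0.4825, -0.0582, 0.0535]
eef_rot: [0.128, 0.722, 0.67, 0.119]
ft_force: [-42.8, -4.2, 75.4]
opening: 0.0005
gripper_force: 43.1
```

{"fn": "play_rows", "kwargs": {
  "rows": [
    [[0,0,-4,0,0,0,-1],[0,0,-26,0,0,0,-1],[40,0,-5,0,0,0,-1],[40,0,0,0,0,0,-1],[40,0,0,0,0,0,-1],[40,0,0,0,0,0,-1],[40,0,0,0,0,0,-1],[8,0,0,0,0,0,-1],[0,0,0,0,0,0,-1]]
  ]
}}

```text
clock: 13.25
position: [0.4859, 0.1514, 0.0833]
eef_rot: [0.127, 0.721, 0.671, 0.118]
ft_force: [0.1, -0.4, -0.4]
opening: 0.0005
gripper_force: 0.0
```

```bash
python3 go.py -91 76 89 20
python3 - <<'E'
from fit import *
im=ctrl.get_image("side");a=cv2.resize(im[150:280,190:320,::-1],(520,520),interpolation=cv2.INTER_CUBIC)
cv2.imwrite("pics/s6.png",a)
print(blobs(im,(215,180,270,210),(0,5)))
s=ctrl.read_state();q=s["eef_rot"];z=R.from_quat([q[1],q[2],q[3],q[0]]).apply([0,0,1])
print(proj("side",np.array([s["position"]-.033*z])))
E
```

```text
t 13.25 inc now [-101.1   75.4  114.4] shift [ 0.5  0.8 27.3] turn [-0.05 -0.09  0.3 ] F [ 0.1 -0.4 -0.4] j [ 0.28  0.3   2.1  -0.29  0.43  0.6 ] op 0.00045940403406067844
[]
[[242.02642705 239.65805119]]
```

View pics/s6.png

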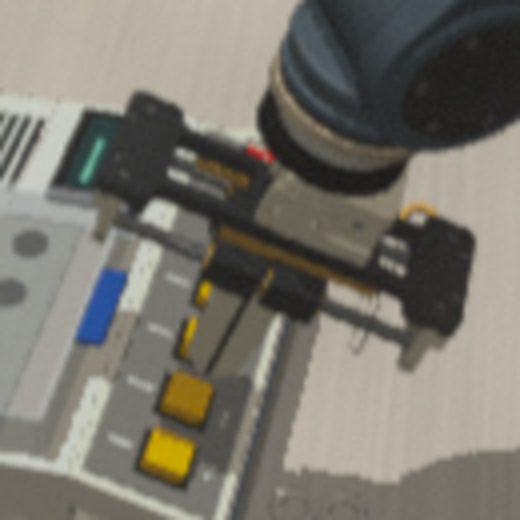

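{"fn": "play_rows", "kwargs": {
  "rows": [
    [[-45,0,-20,0,0,0,-1],[-45,0,-20,0,0,0,-1],[-45,0,0,0,0,0,-1],[-45,0,0,0,0,0,-1],[-45,0,0,0,0,0,-1],[0,0,0,0,0,0,-1]]
  ]
}}

```text
clock: 13.9
position: [0.455, -0.0789, 0.1215]
eef_rot: [0.128, 0.724, 0.667, 0.118]
ft_force: [-0.6, 0.6, 0.5]
opening: 0.0004
gripper_force: 0.0
```

```bash
python3 go.py -91 76 89 20
python3 - <<'E'
from fit import *
im=ctrl.get_image("side");a=cv2.resize(im[180:220,230:280,::-1],(500,400),interpolation=cv2.INTER_CUBIC)
b=cv2.imread("pics/side0.png");b=cv2.resize(b,(512,384),interpolation=cv2.INTER_AREA)[180:220,230:280]
cv2.imwrite("pics/s7.png",np.vstack([a,cv2.resize(b,(500,400),interpolation=cv2.INTER_CUBIC)])[:, :][::1])
x=cv2.imread("pics/s7.png");cv2.imwrite("pics/s7.png",cv2.resize(np.hstack([x[:400],x[400:]]),(800,320)))
print(blobs(im,(215,180,270,210),(0,5)))
E
```

```text
t 13.9 inc now [-114.1 -156.5  152.5] shift [232.7  -1.   67. ] turn [ 0.06  0.14 -0.21] F [-0.6  0.6  0.5] j [-0.33  0.12  2.2   0.18  0.49 -0.39] op 0.00037855917919944277
[(array([253.9 , 194.42]), 138)]
```

View pics/s7.png

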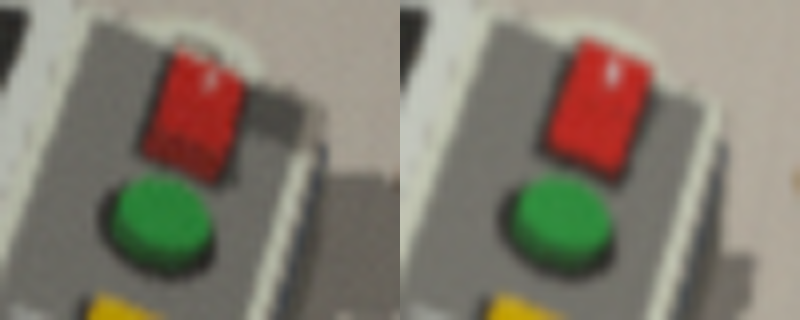

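Left half of the picture is now, right half is before. The rocker's left end stands raised with its side wall showing at (180,150), and the right end at (200,60) is down, so the mains is on. Next is key2.

{"fn": "play_rows", "kwargs": {
  "rows": [
    [[45,0,0,0,0,0,-1],[45,0,0,0,0,0,-1],[45,0,0,0,0,0,-1],[45,0,0,0,0,0,-1],[45,-1,20,0,0,0,-1],[8,0,20,0,0,0,-1],[0,0,10,0,0,0,-1],[0,0,0,0,0,0,-1]]
  ]
}}

```text
clock: 14.75
position: [0.4883, 0.1578, 0.0727]
eef_rot: [0.127, 0.722, 0.67, 0.117]
ft_force: [0.7, -0.1, -0.7]
opening: 0.0007
gripper_force: 0.0
```

```bash
python3 go.py -91 76 89 20
```

```text
t 14.75 inc now [-99.1  82.  103.7] shift [-6.   2.7 16.6] turn [-0.16 -0.    0.19] F [ 0.7 -0.1 -0.7] j [ 0.3   0.32  2.09 -0.31  0.42  0.64] op 0.0006655675126198177
```

{"fn": "play_rows", "kwargs": {
  "rows": [
    [[-6,2.7,5,0,0,0,-1],[0,0,6,0,0,0,-1],[0,0,4,0,0,0,-1],[0,0,2,0,0,0,-1],[0,0,2,0,0,0,-1],[0,0,0,0,0,0,-1]]
  ]
}}

```text
clock: 15.35
position: [0.498, 0.1514, 0.057]
eef_rot: [0.127, 0.722, 0.67, 0.118]
ft_force: [-0.3, -0.1, 0.4]
opening: 0.0005
gripper_force: 0.0
```

```bash
python3 go.py -91 76 89 20
```

```text
t 15.35 inc now [-89.   76.4  88. ] shift [-0.4 -1.5 -1.6] turn [-0.   -0.05  0.15] F [-0.3 -0.1  0.4] j [ 0.28  0.37  2.09 -0.33  0.38  0.64] op 0.00047141235207050723
```

{"fn": "play_rows", "kwargs": {
  "rows": [
    [[0,0,1.5,0,0,0,-1],[0,0,1.5,0,0,0,-1],[0,0,0,0,0,0,-1]]
  ]
}}

```text
clock: 15.65
position: [0.499, 0.1515, 0.0541]
eef_rot: [0.127, 0.722, 0.67, 0.118]
ft_force: [-0.0, 0.5, 0.1]
opening: 0.0003
gripper_force: 0.0
```

{"fn": "play_rows", "kwargs": {
  "rows": [
    [[0,0,1.5,0,0,0,-1],[0,0,1,0,0,0,-1],[0,0,0,0,0,0,-1]]
  ]
}}

```text
clock: 15.95
position: [0.4998, 0.1514, 0.052]
eef_rot: [0.127, 0.722, 0.67, 0.118]
ft_force: [-3.0, 0.2, 5.2]
opening: 0.0005
gripper_force: 3.5
```

{"fn": "play_rows", "kwargs": {
  "rows": [
    [[0,0,1,0,0,0,-1],[0,0,1,0,0,0,-1],[0,0,0,0,0,0,-1]]
  ]
}}

```text
clock: 16.25
position: [0.5002, 0.1514, 0.0515]
eef_rot: [0.128, 0.722, 0.67, 0.118]
ft_force: [-20.2, -0.2, 35.6]
opening: 0.0007
gripper_force: 20.3
```

{"fn": "play_rows", "kwargs": {
  "rows": [
    [[0,0,-4,0,0,0,-1],[0,0,-26,0,0,0,-1],[-35,0,0,0,0,0,-1],[-35,0,0,0,0,0,-1],[-35,0,0,0,0,0,-1],[-33,0,0,0,0,0,-1],[0,0,0,0,0,0,-1]]
  ]
}}

```text
clock: 16.95
position: [0.4798, 0.0117, 0.0782]
eef_rot: [0.128, 0.723, 0.669, 0.118]
ft_force: [-0.3, 0.0, 0.5]
opening: 0.0006
gripper_force: 0.0
```

```bash
python3 go.py -91 -62 89 20;python3 - <<'E'
from fit import *
im=ctrl.get_image("side");print(blobs(im,(215,180,270,275),(20,35)))
E
```

```text
t 16.95 inc now [-96.4 -64.2 109.2] shift [ 2.2 -1.9 20.8] turn [ 0.01  0.02 -0.01] F [-0.3  0.   0.5] j [-0.07  0.25  2.19 -0.01  0.35  0.01] op 0.000551277537703306
[(array([244.81, 222.58]), 110), (array([240.7 , 235.32]), 117), (array([235.86, 249.72]), 114), (array([231.69, 263.31]), 140)]
```

Key2's blob has dropped and shrunk (127→114 px) and the other yellow keys are unchanged. Next is the start key.

{"fn": "play_rows", "kwargs": {
  "rows": [
    [[2,-1.5,10,0,0,0,-1],[0,0,8,0,0,0,-1],[0,0,3,0,0,0,-1],[0,0,2,0,0,0,-1],[0,0,2,0,0,0,-1],[0,0,1.5,0,0,0,-1],[0,0,0,0,0,0,-1]]
  ]
}}

```text
clock: 17.7
position: [0.4877, 0.0161, 0.0527]
eef_rot: [0.127, 0.722, 0.67, 0.118]
ft_force: [-3.6, 4.0, 3.6]
opening: 0.0005
gripper_force: 2.0
```

{"fn": "play_rows", "kwargs": {
  "rows": [
    [[0,0,1,0,0,0,-1],[0,0,1,0,0,0,-1],[0,0,0,0,0,0,-1]]
  ]
}}

```text
clock: 18.0
position: [0.4883, 0.0159, 0.0514]
eef_rot: [0.127, 0.722, 0.67, 0.118]
ft_force: [-11.0, 4.5, 18.7]
opening: 0.0007
gripper_force: 10.3
```

Bottomed (about 20 N, well above the 5 N needed). I release and lift clear.

{"fn": "play_rows", "kwargs": {
  "rows": [
    [[0,0,0.5,0,0,0,-1],[0,0,0,0,0,0,-1],[0,0,-5,0,0,0,-1],[0,0,-30,0,0,0,-1],[0,-30,-30,0,0,0,-1],[-40,-30,-20,0,0,0,-1],[-45,-30,0,0,0,0,-1],[-45,-30,0,0,0,0,-1],[0,0,0,0,0,0,-1]]
  ]
}}

```text
clock: 18.9
position: [0.3596, -0.0764, 0.0948]
eef_rot: [0.126, 0.723, 0.669, 0.117]
ft_force: [-0.6, 0.4, -0.3]
opening: 0.0006
gripper_force: 0.0
```

Run:
```python
from fit import *
im=ctrl.get_image("side");b=(215,180,270,275);print(blobs(im,b,(20,35)),blobs(im,b,(45,85)),blobs(im,b,(0,5)),blobs(im,(170,165,260,275),(105,130),90))
t=ctrl.get_image("top")
cv2.imwrite("pics/f.png",np.hstack([cv2.resize(x,(400,400)) for x in(im[130:310,110:290,::-1],t[90:270,80:260,::-1])]))
```

```text
[(array([244.77, 222.67]), 108), (array([240.64, 235.32]), 116), (array([235.86, 249.72]), 114), (array([231.63, 263.35]), 143)] [(array([249.77, 207.08]), 87)] [(array([254.02, 194.39]), 137)] [(array([214.91, 226.36]), 129)]
```

View pics/f.png

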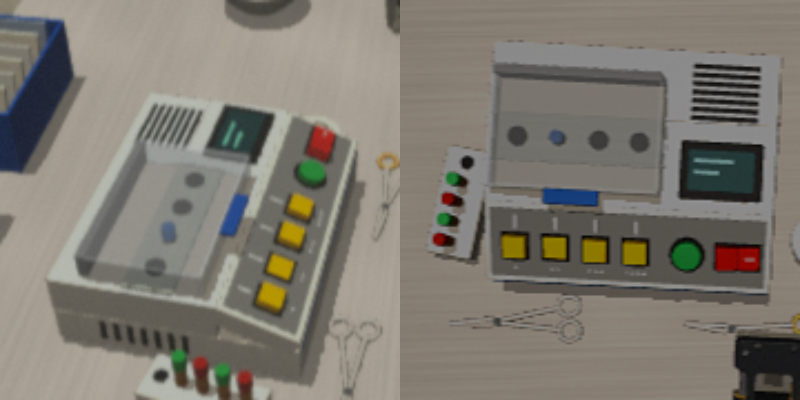

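Lid shut (front right corner at (662,195), as predicted for shut), rocker over, key2 down, start key back out, and the vial and loose things unmoved.

```bash
python3 -c "
from bench import ctrl
print(ctrl.sign_off())"
```

```text
the job is handed in; nothing more can be done
None
```

The job is handed in: the lid is shut, the mains rocker is on, key2 (in front of the vial's well) is latched down, and the start key was pressed and let go, in that order and in about 19 s. The highest wrist force I read was about 87 N, on the rocker.

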